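# Feed the row of bearing housings to the stop and shut the gate bolt

### The job

Four bearing housings sit touching in a row on the feed rail. Push the row from behind with the fingertips, all four together, along the rail until the first one is right up against the end stop and no gaps are left. Then push the gate bolt fully in by its end plate, so that it closes the rail behind the last housing. Do not pick up or lift anything, and leave the other things on the bench where they are.

Things in the scene. Friction and masses are not known exactly. Their poses are not given: they have to be found in the camera images.
- feed_rail: the feed rail, fixed to the bench: an open-topped straight channel 420 mm long. Origin: middle of its length and width, at bench height. Its x axis runs along the channel to the end stop, z is up. Channel floor 16 mm above the bench; inner width 45 mm; two 5 mm thick side walls, tops 26 mm above the bench; base plate 100 mm wide. The end at x = -210 mm is open
- stop_face (a point): middle of the end stop's face, on the channel floor, at rail x = +170 mm. The stop is a grey block across the rail, 24 mm long, 70 mm wide, its top 48 mm above the bench
- housing_1: a bearing housing: square grey aluminium block 42 x 42 mm, 24 mm high, with a black round seal collar (31 mm across) on top to 32 mm height; about 0.13 kg. Origin: centre of its underside; z up. Number 1 of the row counted from the end stop (the first). At the start the four touch one another in the channel, 60 to 130 mm short of the stop
- housing_2: a bearing housing: square grey aluminium block 42 x 42 mm, 24 mm high, with a black round seal collar (31 mm across) on top to 32 mm height; about 0.13 kg. Origin: centre of its underside; z up. Number 2 of the row counted from the end stop. At the start the four touch one another in the channel, 60 to 130 mm short of the stop
- housing_3: a bearing housing: square grey aluminium block 42 x 42 mm, 24 mm high, with a black round seal collar (31 mm across) on top to 32 mm height; about 0.13 kg. Origin: centre of its underside; z up. Number 3 of the row counted from the end stop. At the start the four touch one another in the channel, 60 to 130 mm short of the stop
- housing_4: a bearing housing: square grey aluminium block 42 x 42 mm, 24 mm high, with a black round seal collar (31 mm across) on top to 32 mm height; about 0.13 kg. Origin: centre of its underside; z up. Number 4 of the row counted from the end stop (the last, the one to push on). At the start the four touch one another in the channel, 60 to 130 mm short of the stop
- gate_bolt (a joint): travel of the gate bolt in m: 0 = drawn fully back, 0.040 = fully in. The steel bolt (20 mm wide, 28 to 40 mm above the bench) slides along rail +y over the side wall and closes the channel at rail x = -20 to 0 mm; it goes in only once all four housings are home (the last then ends at rail x = +2 mm). Slides with about 2 N, stays where left
- bolt_guide (a point): top centre of the grey guide block of the bolt, on the rail's -y side: 50 mm along the rail, 26 mm across (rail y = -36 to -62 mm), top 46 mm above the bench
- bolt_pad (a point): centre of the outer face of the bolt's upright end plate (36 mm wide along the rail, 36 mm high from 24 to 60 mm above the bench, 6 mm thick), at 46 mm above the bench, at rail x = -10 mm and rail y = -112 mm + bolt travel. Pushing this face along the rail's +y drives the bolt in
- spare_housing: bystander: a bearing housing: square grey aluminium block 42 x 42 mm, 24 mm high, with a black round seal collar (31 mm across) on top to 32 mm height; about 0.13 kg. Origin: centre of its underside; z up. It stands alone on the bench beside the rail
- seal_1: bystander: a black round open seal cup with a steel rim, 60 mm across, 20 mm high; origin at the centre of its underside
- seal_2: bystander: a black round open seal cup with a steel rim, 60 mm across, 20 mm high; origin at the centre of its underside
- seal_3: bystander: a black round open seal cup with a steel rim, 60 mm across, 20 mm high; origin at the centre of its underside
- screw_1: bystander: a steel screw standing on its head, 20 mm across, 35 mm high; origin at the centre of its underside
- screw_2: bystander: a steel screw standing on its head, 20 mm across, 35 mm high; origin at the centre of its underside
- wrench: bystander: a steel wrench 150 mm long lying flat on the bench; origin: middle of its underside, x along it
- spray_can: bystander: a spray can 56 mm across, 140 mm high, standing past the end stop; origin at the centre of its underside
Mind the look-alikes: they are no part of the job. What is shaped like the housing_4 but purple is not meant.

How it is judged:
By the outcome, as a careful person would: the job done as asked, in the order asked, and still so for the second after the job is handed in, with the robot touching nothing.
It also fails if it takes over 45 s, if anything falls off the work surface, if the arm or the gripper's body presses on something with over 40 N, if the wrist force passes 120 N, or if a joint passes its speed limit or range.

### The arm

A 7-joint arm with a two-finger parallel gripper is mounted at the origin on the work surface. World frame = base frame: x ahead of the robot, y to its left, z up, the work surface at z = 0. Lengths are in m, angles in degrees, forces in N, time in s.
With the tool pointing down it reaches from about 0.425 to 0.8 m from the base axis. Payload 8.3 kg.
Tool frame: the origin (TCP) lies midway between the tips of the shut fingers; the grasp point (between the pads) lies 19 mm behind it; z points along the fingers, y is the line along which they close (so a half turn about z gives the same grasp; the last joint's range is limited). The gripper opens to 85 mm and grips with 20 to 120 N. Pads are 22 mm wide; open, the fingers measure 114 mm over their backs; the gripper's body (76 mm by 85 mm) begins 54 mm behind the grasp point. The pads swing forward as they close: fully open they stand 13 mm farther back than shut.
Start: joints at [64.807, 21.967, 0.94, 78.501, -0.361, 79.538, -2.664], TCP at [0.23, -0.581, 0.231] pointing down, gripper open.
Joint ranges: [-169.22, 169.22], [-14.56, 117.87], [-87.37, 89.26], [10.42, 133.3], [-82.24, 262.24], [0.94, 117.77], [-172.7, 172.7]. Speed limits (degrees/s): [136.94, 136.94, 172.46, 172.46, 180, 180, 180].

### API

Orientations are given as [roll, pitch, yaw] about the fixed x, y, z axes, in that order (R = Rz(yaw) Ry(pitch) Rx(roll)).
In Python, from cell import arm, imaging gives the robot as it stands.
- The arm moves only by the tool apply_moves, never from a script. Its argument "increments" is a list of rows, each a list of 7 numbers: the shift along the tool's x, y, z in cm, then the turn, a rotation vector about the tool's x, y, z in rad, then the opening, from 0 (shut) to 1 (fully open). A call has 1 to 10 rows; each row shifts and turns the commanded pose from where the row before left it, along the tool's axes as they then stand; what a row does not reach is not made up. A row lasts 1/8 s, in which the tool goes at most 62.5 mm and 10.7 degrees, less where a joint would pass 70% of its speed; a pose out of reach is approached as far as the arm can. A call with a gripper value outside its range is refused whole. The fingers move at their own pace and stop on an object; "force" is the grip in N (left out, the last holds). Time passes only in rows, so rows that do not move let the fingers close. It gives the time, the measured TCP pose, the force, the opening and the grip force at its end, in the units of the state.
- arm.observe(): the state, without advancing time (a new reading comes with each control period).
- imaging.get_image(name): name is "scene" or "side" or "wrist"; returns (picture, depth): 384x512x3 uint8, red, green, blue; 384x512 float32, m along the optical axis (not along the pixel's ray), 0 where there is no reading.
- imaging.camera_model(name): a dict with "intrinsics" (3x3 intrinsics, pixels), "k1" (the pictures are not rectified: a ray, as slopes to the right and down, at radius r is drawn at 1 + k1 r^2 times it, then the intrinsics apply), "rvec" (rotation vector, rad) and "tvec" (3), from world to camera coordinates, as OpenCV has them; the wrist camera has in their place "mount" (4x4, takes a point from camera to tool coordinates, whose origin is the TCP and whose axes are the flange's). Camera axes: x right, y down, z forward; pixel columns grow to the right and rows downward; lengths in m; the calibration is good to about 2 mm. A picture is of the moment at which its call begins: read the wrist's pose just before it. camera_model takes no time and is no camera call.
- arm.hand_in(): hands the job in; it is judged then, once.
The state is a dict: "t": time; "joint_positions": joint angles; "joint_velocities": joint speeds; "tau": joint torques, N m; "tool_pos": TCP position; "orientation": TCP orientation; "wrist_force": force on the tool from outside, world axes, zero at the start; "moment": the same for the moment, N m; "gripper_width": finger opening in m; "grasp_force": force on a finger pad.
Only numpy, scipy, OpenCV 4.12 (cv2) and the standard library are available. Lean on these libraries where they do the work, as an engineer would, in place of code of your own. Each camera call takes 0.05 s, during which the arm holds its last target. There are 200 camera calls.

## Working session

There is one attempt and no reset: what is moved stays moved. The work goes in short steps, Python scripts to look and compute and a tool call to move; the robot and the scene stay as the last step left them, time stands still between calls to the robot, and variables do not carry over. Pictures are saved under pics/ and viewed, at most 10 in all, crops included, and the job is handed in when it is done.

Besides the shell and the picture viewer there is one more tool, called after "Request:" as a command line: name --pt "numbers of a row" for each row, then --argument value for the rest. apply_moves: Moves the arm, as the interface text tells. Its arguments: {"type":"object","properties":{"increments":{"type":"array"},"force":{"type":"number"}},"required":["increments"]}

```bash
mkdir -p pics; cat > h.py <<'E'
import numpy as np, cv2
from scipy.spatial.transform import Rotation as R
from cell import arm, imaging
def cloud(name):
    """world point per pixel"""
    s=arm.observe(); im,d=imaging.get_image(name); m=imaging.camera_model(name)
    K=np.array(m["intrinsics"],float); k1=m["k1"]
    v,u=np.mgrid[0:384,0:512].astype(np.float64)
    p=cv2.undistortPoints(np.stack([u,v],-1).reshape(-1,1,2),K,np.array([k1,0,0,0,0.])).reshape(384,512,2)
    P=np.dstack([p*d[...,None],d])
    if "rvec" in m:
        r=R.from_rotvec(np.ravel(m["rvec"])).as_matrix(); W=(P-np.ravel(m["tvec"]))@r
    else:
        M=np.array(m["mount"]); T=R.from_euler("xyz",s["orientation"],degrees=True).as_matrix()
        W=(P@M[:3,:3].T+M[:3,3])@T.T+np.array(s["tool_pos"])
    W[d==0]=np.nan
    return im,W
def save(im,n): cv2.imwrite(f"pics/{n}.png",cv2.resize(im[...,::-1],(768,576)))
E
python3 - <<'E'
from h import *
for n in("scene","side"):
    im,W=cloud(n); save(im,n); np.savez(n,im=im,W=W)
print(arm.observe())
E
```

```text
{'t': 0.1, 'joint_positions': array([64.8065505 , 22.01148625,  0.93790547, 78.55703988, -0.36017323,
       79.53909616, -2.66530763]), 'joint_velocities': array([ 0.06635733, -0.11800658,  0.05175289, -0.2166535 , -0.06463769,
       -0.08289728,  0.12242175]), 'tau': array([ 2.98222527e-03, -6.29135299e+01,  8.47279932e-01, -3.72752774e+01,
        1.66361535e-02,  1.05332339e-02,  4.69671056e-05]), 'tool_pos': array([ 0.22982978, -0.58069807,  0.23035355]), 'orientation': array([-1.79895240e+02,  2.31381856e-03,  2.15925521e+01]), 'wrist_force': array([ 0.22719322, -0.26632288, -0.11876028]), 'moment': array([ 0.00465498,  0.0171609 , -0.00056215]), 'grasp_force': 0.0, 'gripper_width': 0.08543603343018484}
```

View pics/scene.png

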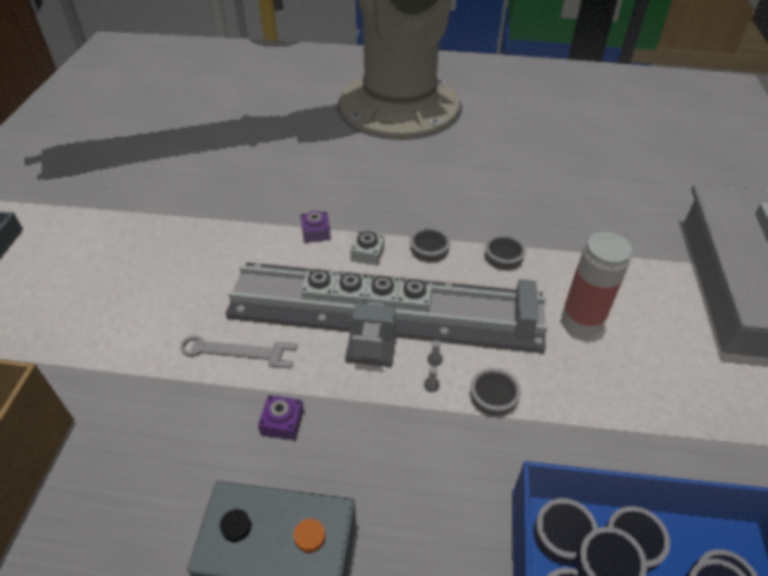

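View pics/side.png

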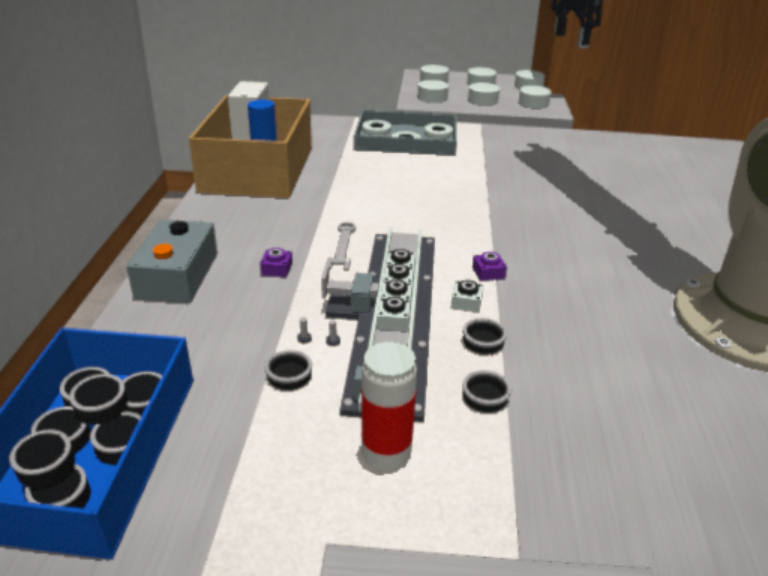

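The scene view shows the rail running left to right. The open end is at about (235,290), the stop at (527,305), the four housings at (320..415, 280), and the bolt and its end plate at (372,335) on the side away from the robot. In both views the lookalikes are purple and the spray can stands past the stop.

```bash
python3 - <<'E'
from h import *
for n in("scene","side"):
    D=np.load(n+".npz"); im,W=D["im"].astype(int),D["W"]
    g=lambda x,y:W[int(y/1.5),int(x/1.5)].round(4)
    pts={"scene":dict(c4=(319,277),c3=(350,282),c2=(382,286),c1=(415,289),stop=(527,288),floorL=(270,283),floorR=(480,303),guide=(374,312),plate=(370,350),can=(605,245),bench=(200,300)),
     "side":dict(c4=(401,255),c3=(399,270),c2=(396,287),c1=(394,304),guide=(362,285),plate=(328,275),floor=(390,330))}[n]
    for k,v in pts.items(): print(n,k,g(*v))
    # collar: dark, 43-52 mm high, near rail
    X,Y,Z=W[...,0],W[...,1],W[...,2]
    c=W[int(282/1.5),int(350/1.5)] if n=="scene" else W[int(270/1.5),int(399/1.5)]
    near=(abs(X-c[0])<.12)&(abs(Y-c[1])<.35)
    m=near&(Z>.018)&(Z<.031)
    r=cv2.fitLine(W[m][:,:2].astype(np.float32),cv2.DIST_HUBER,0,.01,.01).ravel();print("walls",m.sum(),r)
    h=near&(Z>.036)&(Z<.053)
    l,cnt=cv2.connectedComponents(h.astype(np.uint8))[:2]
    for i in range(1,l):
        q=W[cnt==i]
        if len(q)>25: print(len(q),q.mean(0).round(4),q.min(0).round(4),q.max(0).round(4))
E
```

```text
scene c4 [ 0.5262 -0.048   0.0457]
scene c3 [ 0.5328 -0.0048  0.0471]
scene c2 [0.5324 0.0366 0.0468]
scene c1 [0.5325 0.0796 0.0474]
scene stop [0.512  0.2242 0.0464]
scene floorL [ 0.516  -0.12    0.0139]
scene floorR [0.517  0.168  0.0144]
scene guide [0.5765 0.033  0.0432]
scene plate [nan nan nan]
scene can [0.518  0.2991 0.1377]
scene bench [ 5.499e-01 -2.128e-01  3.000e-04]
walls 2051 [0.02230085 0.9997513  0.54857594 0.0968113 ]
1380 [0.5335 0.0182 0.0421] [ 0.5072 -0.0674  0.036 ] [0.5518 0.1012 0.0496]
394 [0.5353 0.2237 0.0455] [0.4937 0.2121 0.0361] [0.5673 0.2366 0.049 ]
193 [0.5417 0.2969 0.0443] [0.5134 0.2754 0.036 ] [0.5504 0.3291 0.0529]
467 [0.5839 0.0341 0.0423] [0.5555 0.0075 0.0362] [0.6128 0.0596 0.047 ]
122 [0.6329 0.0334 0.0449] [0.6311 0.0153 0.036 ] [0.6346 0.0503 0.0529]
side c4 [ 0.5268 -0.0418  0.0489]
side c3 [ 0.5264 -0.0016  0.048 ]
side c2 [0.5277 0.0425 0.0488]
side c1 [0.5291 0.0812 0.048 ]
side guide [0.5763 0.0397 0.0456]
side plate [0.6261 0.0309 0.0537]
side floor [0.5308 0.101  0.0173]
walls 1309 [0.0476887  0.99886227 0.5150839  0.03707941]
908 [0.5275 0.0297 0.0442] [ 0.5064 -0.0681  0.036 ] [0.5491 0.1035 0.0518]
395 [0.5887 0.0383 0.0431] [0.5547 0.0079 0.036 ] [0.6322 0.0615 0.0526]
65 [0.5601 0.2301 0.0454] [0.556  0.2127 0.0367] [0.5641 0.2392 0.049 ]
256 [0.5182 0.3264 0.0445] [0.4915 0.3026 0.036 ] [0.5462 0.3343 0.0529]
```

Request:
apply_moves --pt "0 0 0 0 0 -0.167 0" --pt "0 0 0 0 0 -0.167 0" --pt "0 0 0 0 0 -0.167 0" --pt "0 0 0 0 0 -0.167 0" --pt "0 0 0 0 0 -0.167 0" --pt "0 0 0 0 0 -0.167 0" --pt "0 0 0 0 0 -0.167 0" --pt "0 0 0 0 0 0 0"

```text
t: 1.1
tool_pos: [0.2298, -0.5809, 0.2307]
orientation: [-180.0, -0.1, 88.5]
wrist_force: [-0.6, -0.2, 0.4]
gripper_width: 0.0001
grasp_force: 0.0
```

Request:
apply_moves --pt "4.5 2.9 0 0 0 0 0" --pt "4.5 2.9 0 0 0 0 0" --pt "4.5 2.9 0 0 0 0 0" --pt "4.5 2.9 0 0 0 0 0" --pt "4.5 2.9 0 0 0 0 0" --pt "4.5 2.9 0 0 0 0 0" --pt "4.5 2.9 0 0 0 0 0" --pt "4.5 2.9 0 0 0 0 0" --pt "4.5 2.9 0 0 0 0 0" --pt "4.5 2.9 0 0 0 0 0"

```text
t: 2.35
tool_pos: [0.5318, -0.1371, 0.2313]
orientation: [180.0, 0.0, 88.3]
wrist_force: [1.8, -0.2, -0.9]
gripper_width: -0.0002
grasp_force: 0.0
```

```bash
python3 - <<'E'
from h import *
im,W=cloud("wrist"); save(im,"w1"); np.savez("w1",im=im,W=W)
s=arm.observe();print(s["t"],s["tool_pos"],s["orientation"],s["joint_positions"],s["gripper_width"])
E
```

```text
2.4 [ 0.53497664 -0.12847617  0.23137055] [179.88208272  -0.24847783  88.8191538 ] [ 34.75548829  14.98530028 -29.58968916  89.45528605   7.25233513
  77.44226733   3.25560748] -0.0002677050316082807
```

View pics/w1.png

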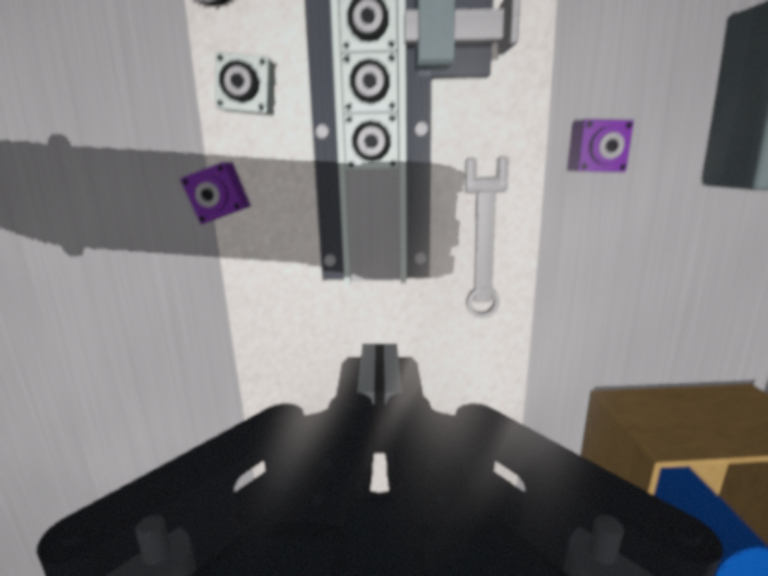

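The wrist view shows the rail's open end at (378,278), housing 4 with its collar at (372,140) and rear edge at row 165, and the wrench clear at (483,230). The arm was still settling when I took it, so I'll measure from a second, still picture.

```bash
python3 - <<'E'
from h import *
cloud("wrist"); cloud("wrist"); im,W=cloud("wrist")
s=arm.observe();print(s["t"],s["tool_pos"],s["orientation"])
X,Y,Z=W[...,0],W[...,1],W[...,2]
w=(abs(X-.53)<.035)&(Y<-.07)&(Y>-.16)&(Z>.022)&(Z<.03)
for a,b in((.49,.53),(.53,.57)):
    q=W[w&(X>a)&(X<b)]; f=np.polyfit(q[:,1],q[:,0],1); print("wall",len(q),f,"x@-.1",np.polyval(f,-.1), q[:,2].mean())
h=(abs(X-.53)<.035)&(Y<.1)&(Z>.037)&(Z<.043); q=W[h]; print("housing",q.min(0),q.max(0),np.percentile(q,[1,99],axis=0))
f=(abs(X-.53)<.015)&(Y<-.08)&(Y>-.14)&(Z>.005)&(Z<.022); print("floor",W[f].mean(0))
p=(X>.6)&(X<.67)&(Y<.08)&(Z>.045)&(Z<.07); print("plate",np.percentile(W[p],[1,50,99],axis=0))
E
```

```text
2.55 [ 0.53136729 -0.13728255  0.23099937] [-1.79967282e+02 -2.68279914e-02  8.85446441e+01]
wall 285 [0.00890859 0.50225579] x@-.1 0.5013649318639037 0.025744438613027415
wall 279 [0.00713465 0.55199646] x@-.1 0.5512829909511056 0.0258481450626746
housing [ 0.50547778 -0.0691867   0.0370006 ] [0.56426696 0.05334976 0.04298997] [[ 0.50606983 -0.06817781  0.03758643]
 [ 0.56298864  0.0520491   0.04188874]]
floor [ 0.53010607 -0.10908085  0.01587716]
plate [[0.62491096 0.01304412 0.04524177]
 [0.62663868 0.02990757 0.05859921]
 [0.63141174 0.04616637 0.06082401]]
```

Request:
apply_moves --pt "1.3 -0.3 3 0 0 -0.012 0" --pt "1.4 -0.3 4 0 0 0 0" --pt "0 0 4 0 0 0 0" --pt "0 0 4 0 0 0 0" --pt "0 0 3 0 0 0 0" --pt "0 0 1.5 0 0 0 0" --pt "0 0 0 0 0 0 0" --pt "0 0 0.6 0 0 0 0" --pt "0 0 0.6 0 0 0 0" --pt "0 0 0 0 0 0 0"

```text
t: 3.8
tool_pos: [0.5256, -0.1114, 0.0243]
orientation: [-180.0, -0.0, 89.3]
wrist_force: [-0.2, -0.8, -0.9]
gripper_width: 0.0003
grasp_force: 0.0
```

Request:
apply_moves --pt "0.6 0 0 0 0 0 0" --pt "0.6 0 0 0 0 0 0" --pt "0.6 0 0 0 0 0 0" --pt "0.4 0 0 0 0 0 0" --pt "0.4 0 0 0 0 0 0" --pt "0.4 0 0 0 0 0 0" --pt "0.4 0 0 0 0 0 0" --pt "0.4 0 0 0 0 0 0" --pt "0.4 0 0 0 0 0 0" --pt "0.4 0 0 0 0 0 0"

```text
t: 5.05
tool_pos: [0.5263, -0.0654, 0.0243]
orientation: [180.0, 0.0, 89.2]
wrist_force: [-0.4, -3.4, -0.5]
gripper_width: 0.0
grasp_force: 1.5
```

Request:
apply_moves --pt "0.5 0 0 0 0 0 0" --pt "0.5 0 0 0 0 0 0" --pt "0.5 0 0 0 0 0 0" --pt "0.5 0 0 0 0 0 0" --pt "0.5 0 0 0 0 0 0" --pt "0.5 0 0 0 0 0 0" --pt "0.5 0 0 0 0 0 0" --pt "0.5 0 0 0 0 0 0" --pt "0.5 0 0 0 0 0 0" --pt "0.5 0 0 0 0 0 0"

```text
t: 6.3
tool_pos: [0.5269, -0.0151, 0.0243]
orientation: [180.0, -0.0, 89.3]
wrist_force: [0.5, -3.2, 0.2]
gripper_width: -0.0004
grasp_force: 1.5
```

Request:
apply_moves --pt "0.5 0 0 0 0 0 0" --pt "0.5 0 0 0 0 0 0" --pt "0.5 0 0 0 0 0 0" --pt "0.5 0 0 0 0 0 0" --pt "0.5 0 0 0 0 0 0" --pt "0.5 0 0 0 0 0 0" --pt "0.4 0 0 0 0 0 0" --pt "0.3 0 0 0 0 0 0" --pt "0.3 0 0 0 0 0 0"

```text
t: 7.42
tool_pos: [0.5274, 0.0247, 0.0243]
orientation: [-180.0, -0.0, 89.3]
wrist_force: [0.1, -2.9, -0.3]
gripper_width: 0.0
grasp_force: 1.5
```

Request:
apply_moves --pt "0.15 0 0 0 0 0 0" --pt "0.15 0 0 0 0 0 0" --pt "0.1 0 0 0 0 0 0"

```text
t: 7.8
tool_pos: [0.5274, 0.0286, 0.0243]
orientation: [-180.0, -0.0, 89.3]
wrist_force: [-0.1, -2.5, 0.0]
gripper_width: 0.0002
grasp_force: 1.5
```

Request:
apply_moves --pt "0.1 0 0 0 0 0 0" --pt "0.1 0 0 0 0 0 0" --pt "0.1 0 0 0 0 0 0"

```text
t: 8.18
tool_pos: [0.5275, 0.0317, 0.0243]
orientation: [180.0, -0.0, 89.3]
wrist_force: [-0.5, -3.4, -0.5]
gripper_width: 0.0001
grasp_force: 1.5
```

Request:
apply_moves --pt "0.1 0 0 0 0 0 0" --pt "0.1 0 0 0 0 0 0"

```text
t: 8.43
tool_pos: [0.5275, 0.0336, 0.0243]
orientation: [-180.0, 0.0, 89.3]
wrist_force: [-0.9, -6.2, 1.0]
gripper_width: 0.0002
grasp_force: 3.3
```

Request:
apply_moves --pt "0.05 0 0 0 0 0 0" --pt "0 0 0 0 0 0 0"

```text
t: 8.68
tool_pos: [0.5275, 0.0335, 0.0244]
orientation: [-180.0, 0.0, 89.2]
wrist_force: [-1.2, -5.6, 1.1]
gripper_width: 0.0001
grasp_force: 2.6
```

Request:
apply_moves --pt "0.05 0 0 0 0 0 0" --pt "0 0 0 0 0 0 0"

```text
t: 8.93
tool_pos: [0.5275, 0.0336, 0.0243]
orientation: [-180.0, 0.1, 89.2]
wrist_force: [-0.1, -7.3, 0.1]
gripper_width: 0.0002
grasp_force: 3.2
```

Request:
apply_moves --pt "0.1 0 0 0 0 0 0" --pt "0.1 0 0 0 0 0 0" --pt "0.1 0 0 0 0 0 0" --pt "0 0 0 0 0 0 0"

```text
t: 9.43
tool_pos: [0.5276, 0.0337, 0.0243]
orientation: [-180.0, 0.2, 89.1]
wrist_force: [-0.8, -13.5, 3.3]
gripper_width: -0.0005
grasp_force: 7.0
```

Force rose to 13 N with no further motion, so the row is against the stop. I'll back off, rise and check.

Request:
apply_moves --pt "-1 0 0 0 0 0 0" --pt "-2 0 0 0 0 0 0" --pt "-1 0 -2 0 0 0 0" --pt "-1 0 -5 0 0 0 0" --pt "-1.5 1.0 -5 0 0 0 0" --pt "0 1.0 -5 0 0 0 0" --pt "0 0.8 -3 0 0 0 0" --pt "0 0 0 0 0 0 0" --pt "0 0 0 0 0 0 0"

```text
t: 10.55
tool_pos: [0.5543, -0.027, 0.2235]
orientation: [-179.9, -0.1, 89.3]
wrist_force: [0.4, 0.6, -0.8]
gripper_width: -0.0002
grasp_force: 0.0
```

```bash
python3 - <<'E'
from h import *
im,W=cloud("wrist"); save(im,"w2")
s=arm.observe();print(s["t"],s["tool_pos"],s["orientation"],s["wrist_force"])
X,Y,Z=W[...,0],W[...,1],W[...,2]
h=(abs(X-.528)<.018)&(Z>.037)&(Z<.043)&(Y>0)&(Y<.22); print("housings y",np.percentile(Y[h],[1,99]))
p=(X>.6)&(X<.67)&(Y<.08)&(Y>-.02)&(Z>.052)&(Z<.066); print("plate",np.percentile(W[p],[2,50,98],axis=0))
p=(X>.54)&(X<.61)&(Y<.08)&(Y>-.02)&(Z>.043)&(Z<.05); print("guide",np.percentile(W[p],[2,50,98],axis=0))
E
```

```text
10.6 [ 0.55399715 -0.02724009  0.22305054] [-1.79890096e+02 -4.03493050e-02  8.93103890e+01] [-0.11965121 -0.62002186 -0.09277015]
housings y [0.04447628 0.1557369 ]
plate [[0.62570491 0.01483586 0.05240037]
 [0.62790451 0.0320452  0.0591716 ]
 [0.63145584 0.04861482 0.06097705]]
guide [[0.54151849 0.0079085  0.04411035]
 [0.57532914 0.03399872 0.04578945]
 [0.58865329 0.06467421 0.04783318]]
```

View pics/w2.png

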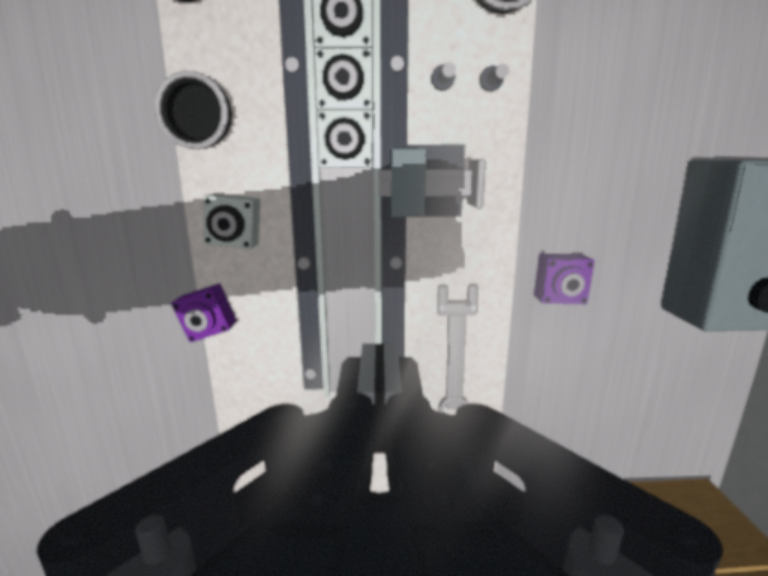

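The wrist view shows the row tight, with housing 4's rear edge at row 165 just clear of the bolt at (400,182). The end plate is at (480,183), and all bystanders are in place. Next, the fingers go outside the plate.

Request:
apply_moves --pt "1.5 2.9 0 0 0 0 0" --pt "1.5 2.9 0 0 0 0 0" --pt "1.5 2.9 0 0 0 0 0" --pt "1.5 2.6 3 0 0 0 0" --pt "0 0 5 0 0 0 0" --pt "0 0 5 0 0 0 0" --pt "0 0 3.5 0 0 0 0" --pt "0 0 2 0 0 0 0" --pt "0 0 0 0 0 0 0"

```text
t: 11.72
tool_pos: [0.6672, 0.0308, 0.0375]
orientation: [-179.8, -0.0, 89.3]
wrist_force: [0.1, 0.9, 0.6]
gripper_width: 0.0001
grasp_force: 0.0
```

Request:
apply_moves --pt "0 -0.5 0 0 0 0 0" --pt "0 -0.5 0 0 0 0 0" --pt "0 -0.5 0 0 0 0 0" --pt "0 -0.4 0 0 0 0 0" --pt "0 -0.4 0 0 0 0 0" --pt "0 -0.4 0 0 0 0 0"

```text
t: 12.48
tool_pos: [0.6418, 0.031, 0.0397]
orientation: [179.9, -0.0, 89.2]
wrist_force: [2.4, -0.7, -0.0]
gripper_width: 0.0
grasp_force: 1.1
```

Request:
apply_moves --pt "0 -0.4 0 0 0 0 0" --pt "0 -0.4 0 0 0 0 0" --pt "0 -0.4 0 0 0 0 0" --pt "0 -0.4 0 0 0 0 0" --pt "0 -0.3 0 0 0 0 0" --pt "0 -0.2 0 0 0 0 0" --pt "0 -0.2 0 0 0 0 0"

```text
t: 13.35
tool_pos: [0.6184, 0.0314, 0.0393]
orientation: [180.0, -0.0, 89.3]
wrist_force: [1.6, -0.9, 0.9]
gripper_width: -0.0001
grasp_force: 1.1
```

Request:
apply_moves --pt "0 -0.2 0 0 0 0 0" --pt "0 -0.2 0 0 0 0 0" --pt "0 -0.1 0 0 0 0 0" --pt "0 0 0 0 0 0 0"

```text
t: 13.85
tool_pos: [0.6137, 0.0314, 0.0393]
orientation: [180.0, -0.0, 89.3]
wrist_force: [4.7, -0.9, -0.4]
gripper_width: 0.0001
grasp_force: 1.8
```

Request:
apply_moves --pt "0 -0.1 0 0 0 0 0" --pt "0 -0.1 0 0 0 0 0" --pt "0 0 0 0 0 0 0"

```text
t: 14.22
tool_pos: [0.6135, 0.0314, 0.0395]
orientation: [179.8, -0.0, 89.2]
wrist_force: [12.6, -0.0, -6.8]
gripper_width: 0.0003
grasp_force: 5.9
```

Request:
apply_moves --pt "0 -0.1 0 0 0 0 0" --pt "0 -0.1 0 0 0 0 0" --pt "0 0 0 0 0 0 0"

```text
t: 14.6
tool_pos: [0.6134, 0.0315, 0.0397]
orientation: [179.6, -0.1, 89.2]
wrist_force: [20.5, -0.1, -12.8]
gripper_width: -0.0
grasp_force: 10.0
```

The bolt is hard against its stop, at about the predicted full travel. I'll retreat and check.

Request:
apply_moves --pt "0 1 0 0 0 0 0" --pt "0 2 0 0 0 0 0" --pt "0 1 -2 0 0 0 0" --pt "0 0 -5 0 0 0 0" --pt "0 0 -5 0 0 0 0" --pt "-2 -2.5 -4 0 0 0 0" --pt "-2 -2.5 -3 0 0 0 0" --pt "-2 -2.5 0 0 0 0 0" --pt "0 -2.5 0 0 0 0 0" --pt "0 0 0 0 0 0 0"

```text
t: 15.85
tool_pos: [0.547, -0.0276, 0.2294]
orientation: [-179.9, 0.0, 89.3]
wrist_force: [1.0, 0.1, -0.5]
gripper_width: 0.0002
grasp_force: 0.0
```

```bash
python3 - <<'E'
from h import *
cloud("wrist");im,W=cloud("wrist"); save(im,"w3")
s=arm.observe();print(s["t"],s["tool_pos"],s["orientation"],s["wrist_force"])
X,Y,Z=W[...,0],W[...,1],W[...,2]
h=(abs(X-.528)<.018)&(Z>.038)&(Z<.043)&(Y>.0)&(Y<.22); print("y",np.percentile(Y[h],[1,99]))
p=(X>.57)&(X<.67)&(Y<.08)&(Y>-.02)&(Z>.052)&(Z<.066); print("plate",np.percentile(W[p],[2,50,98],axis=0))
b=(abs(Y-.033)<.006)&(X>.48)&(X<.56)&(Z>.034)&(Z<.044); print("bolt x",np.percentile(X[b],[1,99]))
im,W=cloud("scene"); save(im,"scene2")
E
```

```text
15.95 [ 0.54860942 -0.02740209  0.22924256] [-1.79962688e+02 -5.21696660e-03  8.92805759e+01] [ 0.88967327 -0.45818838  0.01030629]
y [0.02363864 0.15728395]
plate [[0.59315175 0.01472589 0.0526612 ]
 [0.59548655 0.03226948 0.05921693]
 [0.59884886 0.04858882 0.06093283]]
bolt x [0.52202048 0.55895786]
```

View pics/w3.png

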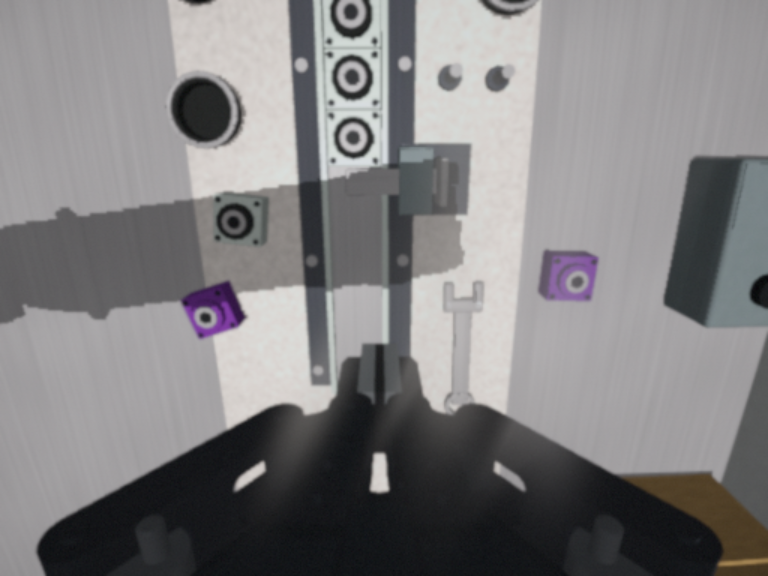

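View pics/scene2.png

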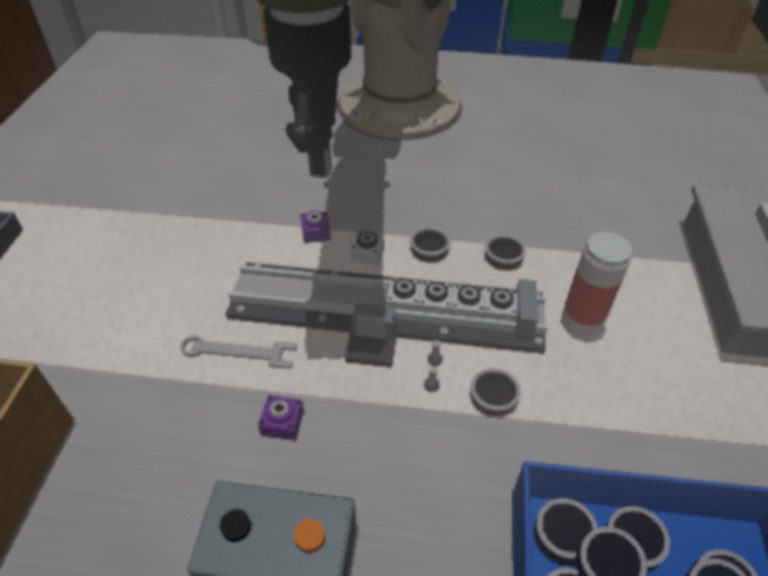

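The wrist view shows the bolt across the channel at (370,182), right behind housing 4, with the plate about 4 mm off the guide, as full travel should leave it. The scene view shows the four housings tight against the stop at (405..505, 293) and the other things unmoved.

```bash
python3 -c "
from cell import arm
print(arm.hand_in())"
```

```text
the job is handed in; nothing more can be done
None
```

The job is done and handed in: all four housings are tight against the end stop, the gate bolt is fully in behind the last one, and nothing else on the bench was moved.

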